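Show the sighting pin to the bench camera in the sprung mirror

TASK

Take the sighting pin, the one with the round head, out of the wooden rack and drop it shank down, all the way, into the hole of the drilled block, and let go of it. Then take the upright post behind the sprung inspection mirror and swing the mirror until the bench camera, which looks straight at the middle of the mirror, sees the head of the standing pin in it, near the middle of its view; finish while still holding the mirror steady at that angle, for it springs back when let go. Leave the plain dowels and everything else on the bench where they are.

Things in the scene. Friction and masses are not known exactly. Their poses are not given: they have to be found in the camera images.
- pin: loose sighting pin of light wood, 40 g: round shank 12 mm thick, 95 mm long, foot chamfered, topped by a cylindrical head 24 mm in diameter and 22 mm high (117 mm in all). Origin: centre of its foot; z up along the pin. It stands upright in any one of the rack's three holes, its foot 10 mm and the middle of its head 116 mm above the bench
- pin_head (a point): middle of the pin's head, 106 mm above its foot
- rack: dark wooden rack, fixed, 170 x 50 x 40 mm high, with three holes 15 mm wide and 30 mm deep in a row along its own x axis, at x = -55, 0 and 55 mm. Origin: centre of its underside. Lift the pin at least 35 mm to clear it
- block_hole0 (a point): centre of the mouth of the only hole of the drilled block, z up. The block is of brown wood, fixed to the bench, 70 x 70 x 50 mm high; the hole is round, upright, 15 mm wide (chamfered by 2 mm at the mouth) and 40 mm deep. With the pin fully home its foot is 10 mm and the middle of its head 116 mm above the bench
- mirror (a joint): turn of the inspection mirror about its upright pivot, rad: 0 at rest against its stop, growing to 1.5 as it turns clockwise seen from above. A spring pulls it back to 0: 0.09 N m at 0, plus 0.15 N m per rad (some 1.5 to 4 N at the post)
- pivot (a point): fixed point on the mirror's pivot axis, at the centre of the reflecting face, 115 mm above the bench. The mirror is 70 mm wide and 60 mm high (frame 78 x 68 mm), upright; its reflecting face contains the pivot axis, with the frame behind it. Pivot and camera stand on one dark steel base, 12 mm thick
- post (a point): point on the mirror's grip post, 150 mm above the bench. The post is a bare upright aluminium rod 12 mm thick that turns with the mirror, 70 mm straight behind the reflecting face: the face looks in the level direction from post to pivot. It rises from a level arm (top at 98 mm) to 168 mm above the bench, free all round above 100 mm; pinch it from above or push it
- lens (a point): centre of the front glass of the bench camera (a grey box 65 x 46 x 46 mm with a black lens barrel, on a steel column), 115 mm above the bench and 214 mm from the pivot. The camera looks level, straight at the pivot point, and is fixed to the mirror's base
- sight (a point): no solid thing: lies on the pivot point, its x axis is the level line along which the camera looks on after reflection in the mirror (z up); turns twice as fast as the mirror. What stands on this line is in the middle of the view. The pin is there when the face looks along the bisector, seen from above, of the directions pivot to lens and pivot to pin
- dowel_a: plain dowel of light wood without a head, 12 mm in diameter and 85 mm long, loose and upright in a hole of the rack; stays there. Origin: centre of its foot
- dowel_b: a second plain dowel, same as dowel_a; stays in the rack
- glue: white glue bottle, 56 mm wide, 150 mm high, loose; stays where it is. Origin: centre of its foot
- tin: plain steel tin, 70 mm wide, 70 mm high, loose; stays where it is. Origin: centre of its foot
- offcut: offcut of light wood, 130 x 45 x 35 mm high, loose; stays where it is. Origin: centre of its underside
- tape: roll of paper tape lying flat, 90 mm wide, 24 mm high, loose; stays where it is. Origin: centre of its underside
- driver: screwdriver with a wooden handle lying on the bench, loose; stays where it is. Its handle points to its -x
- square: try square lying flat: wooden stock 100 x 22 x 16 mm along its x, steel blade 150 mm along its y, loose; stays where it is. Origin: at the corner, under the stock's end
There are look-alikes about, which are no part of the job. Of the things like the part that bears block_hole0, leave any that is black or yellow; of the rest the smaller one is meant.

How it is judged:
By the outcome, as a careful person would: the job done as asked, in the order asked, and still so for the second after the job is handed in, while the arm keeps its last pose, push and grip.
It also fails if it takes over 51 s, if anything falls off the work surface, if the arm or the gripper's body presses on something with over 40 N, if the wrist force passes 120 N, or if a joint passes its speed limit or range.

ROBOT

A 7-joint arm with a two-finger parallel gripper is mounted at the origin on the work surface. World frame = base frame: x ahead of the robot, y to its left, z up, the work surface at z = 0. Lengths are in m, angles in rad, forces in N, time in s.
With the tool pointing down it reaches from about 0.4 to 0.85 m from the base axis. Payload 4.5 kg.
Tool frame: the origin (TCP) lies on the centre line of the jaws, within the pads' length; the fingertips stand 8 mm ahead of it and the grasp point (between the pads) lies 11 mm behind it; z points along the fingers, x is the direction in which the jaws open and shut, and the axes are right-handed (so a half turn about z gives the same grasp; the last joint's range is limited). The gripper opens to 88 mm and grips with 3 to 60 N. Pads are 18 mm wide; open, the fingers measure 123 mm over their backs; the gripper's body (75 mm by 187 mm) begins 45 mm behind the grasp point.
Start: joints at [0.034, 0.689, -0.195, 1.565, 0.157, 0.902, -0.215], TCP at [0.625, 0, 0.247] pointing down, gripper open.
Joint ranges: [-3.01, 3.01], [-0.46, 2.08], [-1.47, 1.51], [0.13, 2.56], [-1, 4.14], [0.04, 2.09], [-2.66, 2.66]. Speed limits (rad/s): [2.57, 2.57, 3.14, 3.14, 3.14, 3.14, 3.14].

INTERFACE

Orientations are given as a unit quaternion [x, y, z, w].
In Python, from plant import get_state, snapshot, finish_job, boxes_of, pinpoint gives the robot as it stands.
- The arm moves only by the shell command python3 -m creep 'ROWS' [FORCE]. ROWS is JSON, a list of rows, each an object with "hand": the finger opening in m, from 0 to 0.0881; "slide": the shift along the tool's x, y, z in m, a list of three; "turn": the turn about the tool's z in degrees. A call has 1 to 5 rows; each row shifts and turns the commanded pose from where the row before left it, along the tool's axes as they then stand; what a row does not reach is not made up. A row lasts 1/8 s, in which the tool goes at most 62.5 mm and 10.7 degrees, less where a joint would pass 70% of its speed; a pose out of reach is approached as far as the arm can. A call is refused whole if a number of a shift passes 0.0625 or a number of a turn 10.7, either way. A call with a gripper value outside its range is refused whole. The fingers move at their own pace and stop on an object; FORCE is the grip in N (left out, the last holds). Time passes only in rows, so rows that do not move let the fingers close. It gives the time, the measured TCP pose, the force and the opening at its end, in the units of the state.
- get_state(): the state, without advancing time (a new reading comes with each control period).
- snapshot(name): name is "scene" or "side" or "wrist"; returns a dict with "frame" (400x640x3 uint8, red, green, blue), "depth" (400x640 float32, m along the optical axis (not along the pixel's ray), 0 where there is no reading), "mtx" (3x3 intrinsics, pixels), "k1" (the pictures are not rectified: a ray, as slopes to the right and down, at radius r is drawn at 1 + k1 r^2 times it, then the intrinsics apply), "camera_from_world" (4x4, takes a point from world to camera coordinates). Camera axes: x right, y down, z forward; pixel columns grow to the right and rows downward; lengths in m; the calibration is good to about 2 mm. A picture is of the moment at which its call begins.
- finish_job(): hands the job in, once; it reports no verdict.
Trained networks look in a picture, given as the dict that the camera call returned (one of the last four; its "shot" number tells which), for a name from the list of things; names that differ only in an ending like _2 or _b are one class to them, and where a whole thing is asked for, a point or a joint stands for the part that bears it (a point fixed in the world has none). Each returns a list of dicts, best first, with "conf" (0 to 1); they miss things now and then, are a little off and sometimes report something else, mostly with a low value. They report only what shows in the picture. A call takes as long as a camera call. They do not tell look-alikes from the thing itself.
- boxes_of(target, picture): "uv" ([column, row] in pixels, amid what is visible of it).
- pinpoint(target, picture): "uv" ([column, row] in pixels: a listed point, or the origin of a listed thing).
The state is a dict: "clock": time; "q": joint angles; "qd": joint speeds; "joint_torque": joint torques, N m; "tool_pos": TCP position; "eef_rot": TCP orientation; "contact_force": force on the tool from outside, world axes, zero at the start; "moment": the same for the moment, N m; "opening": opening from 0.0 (shut) to 1.0 (fully open).
Only numpy, scipy, OpenCV 4.12 (cv2) and the standard library are available. Lean on these libraries where they do the work, as an engineer would, in place of code of your own. Each camera call takes 0.05 s, during which the arm holds its last target.

## Working session

There is one attempt and no reset: what is moved stays moved. The work goes in short steps, Python scripts to look and compute and a shell command to move; the robot and the scene stay as the last step left them, time stands still between calls to the robot, and variables do not carry over. Pictures are saved under pics/ and viewed, and the job is handed in when it is done.

```bash
ls; mkdir -p pics
cat > h.py <<'E'
import numpy as np, cv2
from plant import get_state, snapshot, finish_job, boxes_of, pinpoint
def save(p,n): cv2.imwrite(f'pics/{n}.png', cv2.cvtColor(p['frame'],cv2.COLOR_RGB2BGR))
def ray(p,uv):
    K=np.array(p['mtx']); d=np.array([(uv[0]-K[0,2])/K[0,0],(uv[1]-K[1,2])/K[1,1]])
    x=d.copy()
    for _ in range(20): x=d/(1+p['k1']*(x@x))
    T=np.linalg.inv(np.array(p['camera_from_world']))
    v=np.array([x[0],x[1],1.0]); return T[:3,3],T[:3,:3]@v
def at_z(p,uv,z):
    o,v=ray(p,uv); s=(z-o[2])/v[2]; return o+s*v
def at_depth(p,uv,w=2):
    u,v=int(round(uv[0])),int(round(uv[1])); d=p['depth'][max(0,v-w):v+w+1,max(0,u-w):u+w+1]; d=d[d>0]
    if len(d)==0: return None
    o,r=ray(p,uv); return o+np.median(d)*r
def proj(p,X):
    X=np.array(X,float); c=np.array(p['camera_from_world'])@np.append(X,1); s=c[:2]/c[2]; s=s*(1+p['k1']*(s@s)); K=np.array(p['mtx']); return np.array([K[0,0]*s[0]+K[0,2],K[1,1]*s[1]+K[1,2]])
E
python3 - <<'E'
from h import *
np.set_printoptions(precision=4,suppress=True)
import pickle
print(get_state())
for c in ['scene','side']:
    p=snapshot(c); save(p,c+'0'); pickle.dump(p,open(c+'0.pkl','wb'))
    print(c,np.linalg.inv(p['camera_from_world'])[:3,3],p['k1'],p['mtx'])
    for n in ['pin','pin_head','rack','block_hole0','pivot','post','lens','dowel_a','glue','tin','offcut','tape','driver','square']:
        for d in pinpoint(n,p)[:4]:
            print(n,d['uv'],round(d['conf'],2),at_depth(p,d['uv']))
E
```

```text
pics
{'clock': 0.0, 'q': array([ 0.0338,  0.69  , -0.1945,  1.5663,  0.1573,  0.9025, -0.2151]), 'qd': array([ 0.0011, -0.0012, -0.0002,  0.0009,  0.    , -0.0003,  0.001 ]), 'joint_torque': array([  0.0003, -52.7572,  -1.2669, -15.3434,  -0.0526,   0.0066,
         0.0002]), 'tool_pos': array([ 0.6244, -0.0001,  0.2459]), 'eef_rot': array([ 1.    ,  0.0001, -0.0009,  0.0001]), 'contact_force': array([-1.3279, -0.2209, -0.2703]), 'moment': array([-0.0544,  0.0378,  0.0217]), 'opening': 1.0014523233513786}
scene [ 0.9939 -0.3961  0.8678] -0.06497585442534586 [[398.4884   0.     323.6968]
 [  0.     398.4884 196.6228]
 [  0.       0.       1.    ]]
pin [206.4, 278.2] 0.74 [ 0.4899 -0.3386  0.039 ]
pin_head [199.2, 256.1] 0.73 [ 0.4849 -0.3323  0.1248]
pin_head [204.0, 263.6] 0.69 [ 0.4774 -0.3285  0.0782]
rack [211.0, 279.2] 0.98 [ 0.5317 -0.3356  0.0944]
block_hole0 [260.6, 184.0] 0.97 [ 0.332  -0.0901  0.054 ]
block_hole0 [201.0, 194.4] 0.83 [ 0.2597 -0.2346  0.0459]
block_hole0 [274.8, 237.4] 0.71 [ 0.4924 -0.1507  0.0413]
pivot [387.8, 168.8] 0.9 [0.6684 0.0127 0.332 ]
post [389.4,
[... 1444 characters left out ...]
 157.8] 0.89 [0.5368 0.1888 0.1199]
post [291.0, 146.7] 0.91 [0.4772 0.2202 0.1463]
lens [312.5, 157.7] 0.16 [0.5328 0.1776 0.1255]
dowel_a [362.0, 311.7] 0.64 [ 0.5186 -0.3574  0.0393]
dowel_a [307.9, 322.5] 0.44 [ 0.4122 -0.3566  0.0314]
glue [432.6, 293.5] 0.9 [ 0.6796 -0.3346  0.0352]
tin [272.3, 173.5] 0.57 [0.4308 0.3234 0.0128]
offcut [326.9, 247.9] 0.74 [ 0.499  -0.1488  0.0444]
offcut [406.5, 258.7] 0.69 [ 0.6859 -0.187   0.013 ]
tape [408.3, 255.0] 0.67 [ 0.6893 -0.1865  0.0232]
tape [285.4, 221.2] 0.64 [0.4269 0.0164 0.0222]
driver [328.3, 164.3] 0.58 [ 0.6351  0.3862 -0.0002]
square [371.5, 193.4] 0.58 [ 0.7171  0.1594 -0.0014]
square [287.0, 220.3] 0.43 [ 0.4371  0.0564 -0.0014]
```

View pics/scene0.png

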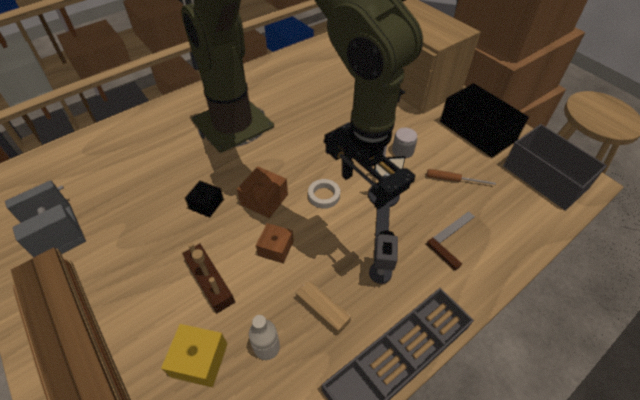

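View pics/side0.png

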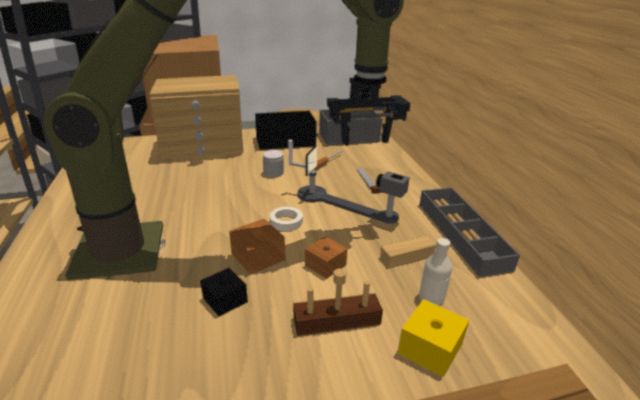

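The scene view shows brown blocks at about (262,190), which is larger, and (275,240), which is smaller. A black one is at (205,198) and a yellow one at (195,352). The smaller brown block at (275,240), or (326,257) in the side view, fits the description. The headed pin is in the rack's middle hole, at side (339,275). I'll confirm both in enlarged crops.

Run:
```python
import cv2,numpy as np
s=cv2.imread('pics/scene0.png');d=cv2.imread('pics/side0.png')
a=cv2.resize(s[160:320,170:310],None,fx=2.8,fy=2.8,interpolation=cv2.INTER_CUBIC)
b=cv2.resize(d[200:340,220:380],None,fx=2.2,fy=2.2,interpolation=cv2.INTER_CUBIC)
c=np.zeros((max(a.shape[0],b.shape[0]),a.shape[1]+b.shape[1],3),np.uint8)
c[:a.shape[0],:a.shape[1]]=a;c[:b.shape[0],a.shape[1]:]=b
cv2.imwrite('pics/crop0.png',c);print(c.shape)
```

```text
(448, 744, 3)
```

View pics/crop0.png

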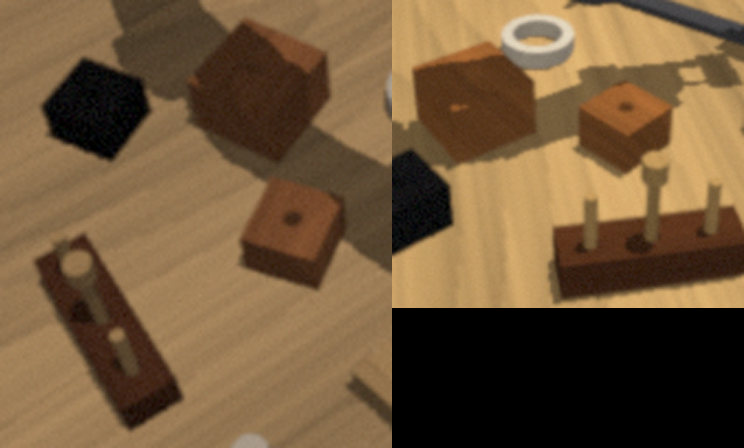

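Run:
```python
from h import *
import pickle
np.set_printoptions(precision=4,suppress=True)
S=pickle.load(open('scene0.pkl','rb'));D=pickle.load(open('side0.pkl','rb'))
print('headtop',at_z(S,(197.5,254.6),.127),at_z(D,(339.1,272.3),.127))
print('hole',at_z(S,(274.3,237.9),.05),at_z(D,(326.8,248.2),.05))
def tri(a,b):
    (o1,v1),(o2,v2)=ray(S,a),ray(D,b)
    v1/=np.linalg.norm(v1);v2/=np.linalg.norm(v2)
    st=np.linalg.lstsq(np.c_[v1,-v2],o2-o1,rcond=None)[0];A=o1+st[0]*v1;B=o2+st[1]*v2
    return (A+B)/2,np.linalg.norm(A-B)
print(tri((197.5,254.6),(339.1,272.3)),tri((274.3,237.9),(326.8,248.2)))
print('pivot',at_z(D,(313,157.8),.115),'post',at_z(D,(291,146.7),.15))
# dowels in side: tops
for uv in [(591,200),(713,184)]:
    print('dowel', at_z(D,((uv[0]-392)/2.2+220,uv[1]/2.2+200),.095))
print('dowel scene',at_z(S,(117/2.8+170,335/2.8+160),.095))
d=cv2.imread('pics/side0.png')
s=cv2.imread('pics/scene0.png')
c=np.zeros((600,800,3),np.uint8)
a=cv2.resize(d[130:230,260:420],(480,300),interpolation=cv2.INTER_CUBIC)
b=cv2.resize(s[150:290,320:460],(300,300),interpolation=cv2.INTER_CUBIC)
c[:300,:480]=a;c[300:,:300]=b
cv2.imwrite('pics/crop1.png',c)
```

```text
headtop [ 0.4808 -0.3338  0.127 ] [ 0.4744 -0.3355  0.127 ]
hole [ 0.4982 -0.1551  0.05  ] [ 0.4966 -0.1573  0.05  ]
(array([ 0.4766, -0.3325,  0.1229]), np.float64(0.0029295034633312436)) (array([ 0.4972, -0.1546,  0.0481]), np.float64(0.00031170129801753166))
pivot [0.5391 0.1995 0.115 ] post [0.4758 0.2116 0.15  ]
dowel [ 0.42   -0.3398  0.095 ]
dowel [ 0.5272 -0.3409  0.095 ]
dowel scene [ 0.534  -0.3348  0.095 ]
```

View pics/crop1.png

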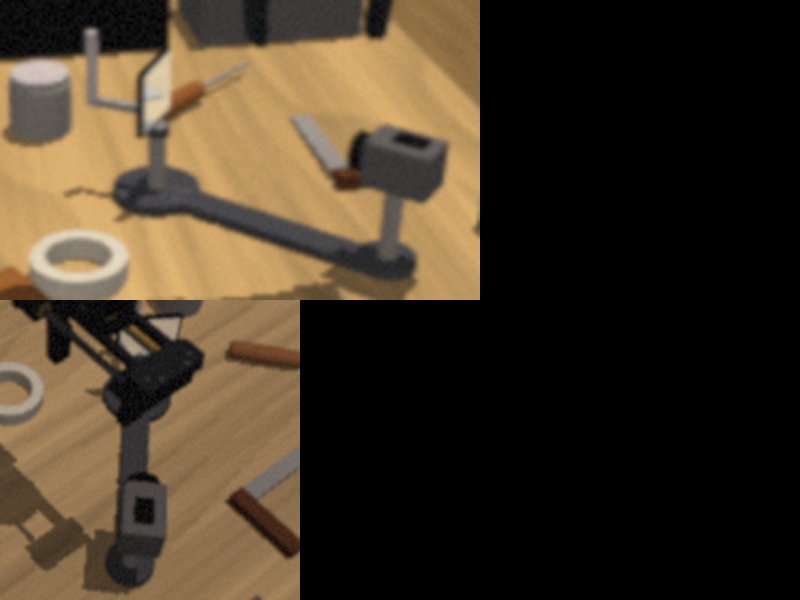

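The crops confirm the choices: the headed pin is in the middle hole, and the target is the smaller brown block with a round hole. The two views agree to a few mm. Next I move above the pin.

```bash
python3 -m creep '[{"hand":0.088,"slide":[-0.025,0.055,0],"turn":0},{"hand":0.088,"slide":[-0.025,0.055,0],"turn":0},{"hand":0.088,"slide":[-0.025,0.055,0],"turn":0},{"hand":0.088,"slide":[-0.025,0.055,0],"turn":0},{"hand":0.088,"slide":[-0.025,0.055,0],"turn":0}]'
python3 -m creep '[{"hand":0.088,"slide":[-0.022,0.055,0],"turn":0},{"hand":0.088,"slide":[0,0,0],"turn":10},{"hand":0.088,"slide":[0,0,0],"turn":10},{"hand":0.088,"slide":[0,0,0],"turn":10},{"hand":0.088,"slide":[0,0,0],"turn":10}]'
python3 -m creep '[{"hand":0.088,"slide":[0,0,0],"turn":10},{"hand":0.088,"slide":[0,0,0],"turn":10},{"hand":0.088,"slide":[0,0,0],"turn":10},{"hand":0.088,"slide":[0,0,0],"turn":10},{"hand":0.088,"slide":[0,0,0],"turn":10}]'
python3 - <<'E'
from h import *
import pickle
np.set_printoptions(precision=4,suppress=True)
s=get_state();print(s['clock'],s['q'],s['tool_pos'],s['eef_rot'])
for c in ['wrist','scene','side']:
    p=snapshot(c); save(p,c+'1'); pickle.dump(p,open(c+'1.pkl','wb'))
    for n in ['pin_head','block_hole0','pivot','post','lens']:
        for d in pinpoint(n,p)[:3]:
            z=dict(pin_head=.116,block_hole0=.05,pivot=.115,post=.15,lens=.115)[n]
            print(c,n,d['uv'],round(d['conf'],2),at_depth(p,d['uv']),at_z(p,d['uv'],z))
E
```

```text
clock: 2.12
tool_pos: [0.4992, -0.2767, 0.2469]
eef_rot: [1.0, 0.0, 0.0, 0.0]
contact_force: [0.6, -1.5, -0.6]
opening: 1.001
clock: 2.75
tool_pos: [0.4781, -0.33, 0.2468]
eef_rot: [0.939, -0.345, 0.0, -0.0]
contact_force: [0.1, 1.3, -0.0]
opening: 0.996
clock: 3.38
tool_pos: [0.4782, -0.3299, 0.2468]
eef_rot: [-0.705, 0.709, -0.0, 0.0]
contact_force: [-0.1, 0.0, -0.9]
opening: 0.998
3.375 [ 0.3899  0.6385  0.2311  1.7165 -0.1903  0.8083 -0.8675] [ 0.4782 -0.3299  0.2468] [-0.7051  0.7091 -0.0001  0.0002]
wrist pin_head [321.0, 199.3] 0.92 [ 0.4789 -0.3364  0.1266] [ 0.4761 -0.3367  0.116 ]
wrist block_hole0 [423.5, 30.8] 0.94 [ 0.64   -0.4454  0.0465] [ 0.6391 -0.4442  0.05  ]
wrist block_hole0 [165.3, 166.8] 0.82 [ 0.4962 -0.147   0.0309] [ 0.4988 -0.157   0.05  ]
wrist block_hole0 [242.1, 338.1] 0.68 [ 0.2529 -0.2265  0.0394] [ 0.2618 -0.2297  0.05  ]
wrist lens [314.6, 179.3] 0.48 [ 0.4814 -0.3306  0.0405] [ 0.4954 -0.3306  0.115 ]
scene pin_head [196.8, 256.9] 0.65 [ 0.4841 -0.3374  0.1255] [ 0.4776 -0.3367  0.116 ]
scene block_hole0 [262.0, 185.4] 0.97 [ 0.3373 -0.0892  0.0525]
[... 408 characters left out ...]
9  0.0465] [ 0.5531 -0.1801  0.15  ]
scene lens [387.6, 234.5] 0.83 [0.6927 0.0262 0.1314] [0.686  0.0356 0.115 ]
side pin_head [339.2, 275.4] 0.83 [ 0.473  -0.342   0.1252] [ 0.4762 -0.3315  0.116 ]
side block_hole0 [222.4, 281.9] 0.97 [ 0.2578 -0.2225  0.0435] [ 0.2582 -0.2302  0.05  ]
side block_hole0 [325.7, 247.5] 0.85 [ 0.4968 -0.1464  0.0441] [ 0.4947 -0.1542  0.05  ]
side block_hole0 [255.7, 229.6] 0.81 [ 0.3424 -0.0767  0.0676] [ 0.3439 -0.0503  0.05  ]
side pivot [328.8, 247.5] 0.61 [ 0.503  -0.1509  0.0465] [ 0.4785 -0.2412  0.115 ]
side post [289.0, 146.2] 0.7 [0.4711 0.2189 0.1489] [0.4707 0.2163 0.15  ]
side lens [380.7, 180.7] 0.67 [0.6776 0.0017 0.1265] [0.6864 0.0228 0.115 ]
```

View pics/wrist1.png

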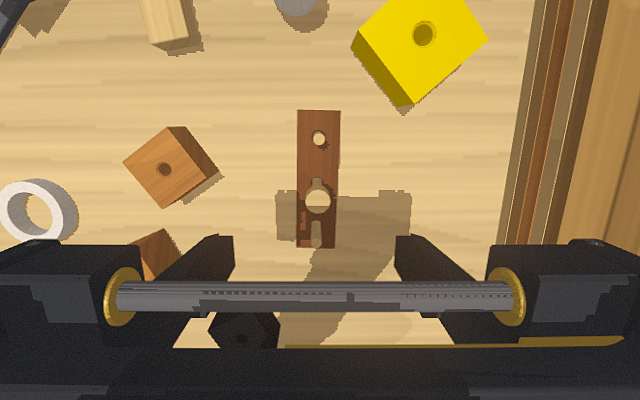

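View pics/scene1.png

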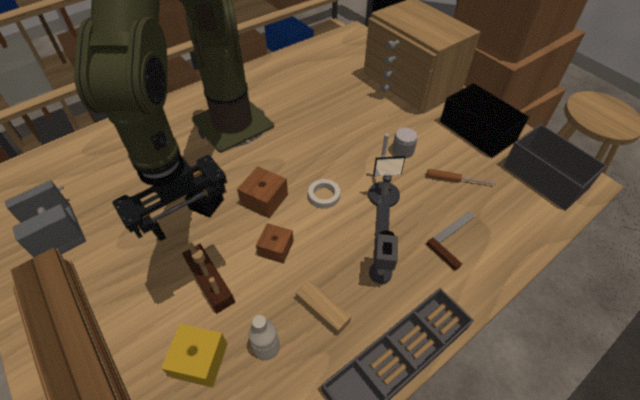

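In the wrist view the pin head is at (318,199) between the jaws, a dowel is at (319,138), and the target hole is at (165,169).

Run:
```python
from h import *
import pickle
np.set_printoptions(precision=4,suppress=True)
W=pickle.load(open('wrist1.pkl','rb'));S=pickle.load(open('scene1.pkl','rb'));D=pickle.load(open('side1.pkl','rb'))
g=W['frame'].astype(float)
# head blob: depth within z .127
ys,xs=np.where((W['depth']>0))
K=W['mtx'];
P=np.array([at_depth(W,(x,y),0) for y in range(175,225) for x in range(300,340) if W['depth'][y,x]>0])
m=(P[:,2]>.119);print('head pts',m.sum(),np.median(P[m],0),P[m].min(0),P[m].max(0))
print('cam',np.linalg.inv(W['camera_from_world'])[:3,3])
print('head',at_z(W,(318,199),.127),'hole',at_z(W,(165,169),.05), at_z(W,(319,138),.095))
P=np.array([at_depth(W,(x,y),0) for y in range(110,250) for x in range(290,345) if W['depth'][y,x]>0])
m=(abs(P[:,2]-.04)<.004);print('rack pts',m.sum(),P[m].min(0),P[m].max(0))
P=np.array([at_depth(W,(x,y),0) for y in range(120,215) for x in range(115,225) if W['depth'][y,x]>0])
m=(abs(P[:,2]-.05)<.004);r=cv2.minAreaRect((P[m][:,:2]*1000).astype(np.float32));print('block',r,P[m][:,2].mean())
for nm,p,uv in [('scene',S,(277,239)),]:
    pts=[]
    for y in range(220,265):
        for x in range(250,300):
            a=at_depth(p,(x,y),0)
            if a is not None and abs(a[2]-.05)<.004: pts.append(a[:2]*1000)
    print(nm,cv2.minAreaRect(np.array(pts,np.float32)))
```

```text
head pts 512 [ 0.4779 -0.3337  0.1263] [ 0.4655 -0.3451  0.1197] [ 0.4885 -0.3216  0.1284]
cam [ 0.5459 -0.3308  0.3842]
head [ 0.4793 -0.3337  0.127 ] hole [ 0.4963 -0.1563  0.05  ] [ 0.5325 -0.3351  0.095 ]
rack pts 4667 [ 0.391  -0.3609  0.0361] [ 0.5613 -0.3062  0.0438]
block ((495.8028259277344, -153.96551513671875), (70.81912994384766, 72.00420379638672), 33.989593505859375) 0.049582910353413875
scene ((495.7509765625, -155.45645141601562), (71.50936126708984, 72.3902816772461), 33.92861557006836)
```

```bash
python3 -m creep '[{"hand":0.088,"slide":[0.0035,0,0.04],"turn":0},{"hand":0.088,"slide":[0,0,0.04],"turn":0},{"hand":0.088,"slide":[0,0,0.04],"turn":0},{"hand":0.06,"slide":[0,0,0.024],"turn":0},{"hand":0.06,"slide":[0,0,0],"turn":0}]' 15
python3 -m creep '[{"hand":0.03,"slide":[0,0,0],"turn":0},{"hand":0.015,"slide":[0,0,0],"turn":0},{"hand":0.015,"slide":[0,0,0],"turn":0},{"hand":0.015,"slide":[0,0,0],"turn":0},{"hand":0.015,"slide":[0,0,0],"turn":0}]' 15
```

```text
clock: 4.9
tool_pos: [0.477, -0.3327, 0.1011]
eef_rot: [0.707, -0.707, -0.002, 0.0]
contact_force: [0.3, 0.1, 0.4]
opening: 0.798
clock: 5.52
tool_pos: [0.4781, -0.3336, 0.103]
eef_rot: [-0.707, 0.707, -0.0, 0.0]
contact_force: [-0.2, 0.2, 2.0]
opening: 0.261
```

```bash
python3 -m creep '[{"hand":0.015,"slide":[0,0,-0.015],"turn":0},{"hand":0.015,"slide":[0,0,-0.02],"turn":0},{"hand":0.015,"slide":[0,0,-0.02],"turn":0},{"hand":0.015,"slide":[0,0,-0.015],"turn":0},{"hand":0.015,"slide":[0,0,0],"turn":0}]' 25
python3 -m creep '[{"hand":0.015,"slide":[-0.045,-0.005,0],"turn":0},{"hand":0.015,"slide":[-0.045,-0.005,0],"turn":0},{"hand":0.015,"slide":[-0.045,-0.005,0],"turn":0},{"hand":0.015,"slide":[-0.043,-0.003,0],"turn":0},{"hand":0.015,"slide":[0,0,0],"turn":0}]'
python3 - <<'E'
from h import *
import pickle
np.set_printoptions(precision=4,suppress=True)
s=get_state();print(s['clock'],s['q'],s['tool_pos'],s['eef_rot'])
for c in ['wrist','scene','side']:
    p=snapshot(c); save(p,c+'2'); pickle.dump(p,open(c+'2.pkl','wb'))
a=cv2.imread('pics/scene2.png')[150:290,200:340];b=cv2.imread('pics/side2.png')[170:310,250:390]
a=cv2.resize(a,(400,400),interpolation=cv2.INTER_CUBIC);b=cv2.resize(b,(400,400),interpolation=cv2.INTER_CUBIC)
cv2.imwrite('pics/crop2.png',np.hstack([a,b]))
E
```

```text
clock: 6.15
tool_pos: [0.4787, -0.334, 0.1742]
eef_rot: [-0.707, 0.707, -0.001, 0.0]
contact_force: [0.2, -0.5, -0.6]
opening: 0.256
clock: 6.78
tool_pos: [0.4961, -0.1507, 0.1719]
eef_rot: [0.71, -0.705, -0.002, -0.0]
contact_force: [0.1, 0.2, -0.4]
opening: 0.255
6.775 [ 0.0754  0.6791  0.2173  1.969  -0.2792  0.5247 -1.0744] [ 0.4961 -0.1507  0.1719] [ 0.7096 -0.7046 -0.0018 -0.0005]
```

View pics/crop2.png

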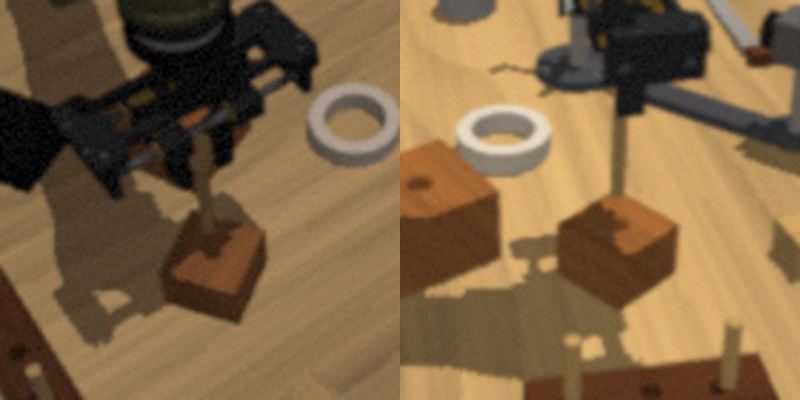

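View pics/wrist2.png

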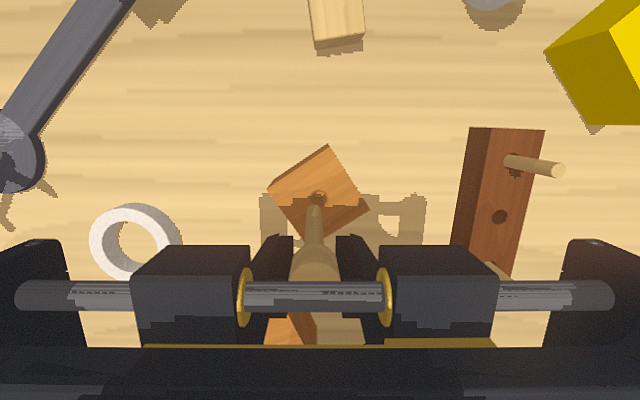

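Run:
```python
from h import *
import pickle
np.set_printoptions(precision=4,suppress=True)
s=get_state();print(s['clock'],s['tool_pos'],s['eef_rot'])
W,S,D=[pickle.load(open(c+'2.pkl','rb')) for c in ('wrist','scene','side')]
for p in (W,S,D):
    print(proj(p,(.496,-.1555,.05)),proj(p,(.496,-.1555,.08)),proj(p,(.496,-.1555,.16)))
w=cv2.imread('pics/wrist2.png')[140:290,240:400];cv2.imwrite('pics/w2c.png',cv2.resize(w,None,fx=4,fy=4,interpolation=cv2.INTER_CUBIC))
a=cv2.imread('pics/scene2.png')[190:250,245:305];b=cv2.imread('pics/side2.png')[200:260,295:355]
a=cv2.resize(a,(400,400),interpolation=cv2.INTER_CUBIC);b=cv2.resize(b,(400,400),interpolation=cv2.INTER_CUBIC)
cv2.imwrite('pics/crop2b.png',np.hstack([a,b]))
```

```text
6.925 [ 0.4957 -0.1566  0.1725] [-0.7067  0.7075 -0.0002 -0.0005]
[319.3893 199.3954] [319.8666 208.6406] [321.9707 249.4357]
[273.6645 237.3946] [272.5662 230.435 ] [269.3679 210.0857]
[326.3745 247.7596] [326.7638 237.0371] [327.8582 206.6734]
```

View pics/w2c.png

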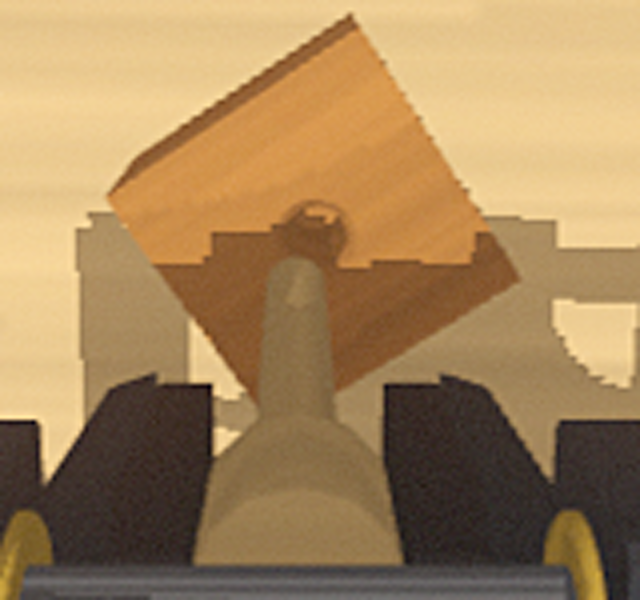

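View pics/crop2b.png

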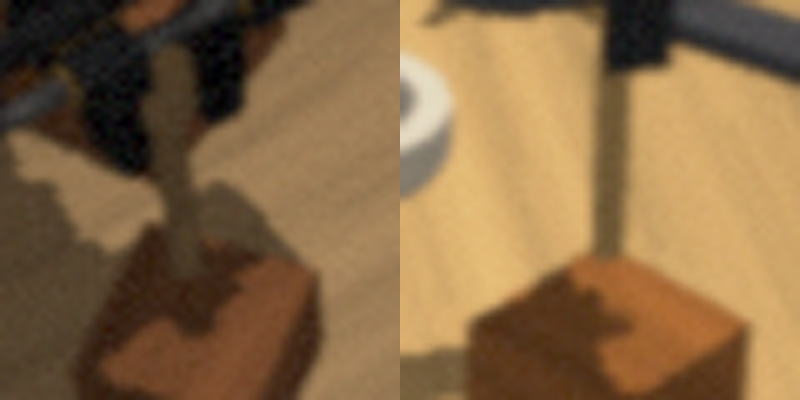

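Run:
```python
from h import *
import pickle
np.set_printoptions(precision=4,suppress=True)
s=get_state();print(s['clock'],s['tool_pos'],s['eef_rot'])
p=snapshot('wrist');save(p,'wrist3');pickle.dump(p,open('wrist3.pkl','wb'))
w=cv2.imread('pics/wrist3.png')[140:290,240:400];cv2.imwrite('pics/w3c.png',cv2.resize(w,None,fx=4,fy=4,interpolation=cv2.INTER_CUBIC))
```

```text
6.925 [ 0.4957 -0.1566  0.1725] [-0.7067  0.7075 -0.0002 -0.0005]
```

View pics/w3c.png

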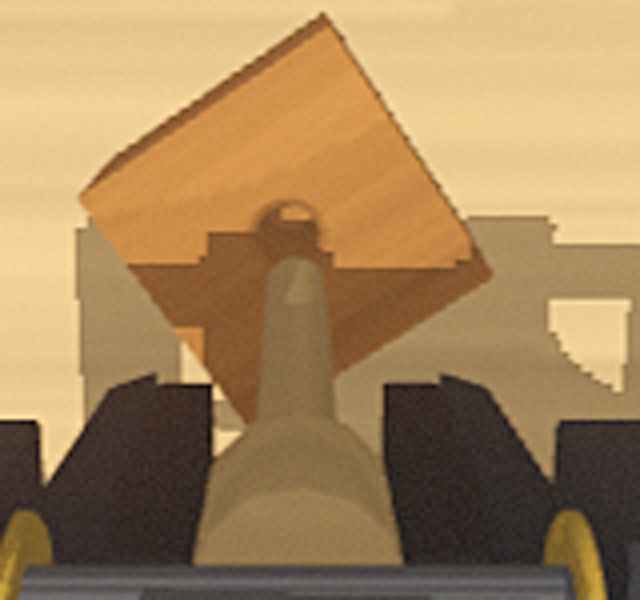

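Run:
```python
from h import *
import pickle
np.set_printoptions(precision=4,suppress=True)
p=pickle.load(open('wrist3.pkl','rb'))
print('hole',at_z(p,(312,197.5),.05),'foot',at_z(p,(314.3,209.5),.0795))
t=np.linspace(0,2*np.pi,60)
im=cv2.cvtColor(p['frame'],cv2.COLOR_RGB2BGR)[140:290,240:400];im=cv2.resize(im,None,fx=4,fy=4,interpolation=cv2.INTER_CUBIC)
def circ(c,r,z,col):
    pts=np.array([(proj(p,(c[0]+r*np.cos(a),c[1]+r*np.sin(a),z))-[240,140]+.5)*4 for a in t]).astype(int)
    cv2.polylines(im,[pts],True,col,1)
h=at_z(p,(312,197.5),.05);circ(h,.0095,.05,(0,255,0));circ(h,.0075,.048,(0,255,0))
tc=(.4957,-.1566)
circ(tc,.006,.082,(255,0,0));circ(tc,.005,.0795,(255,0,255));circ(tc,.012,.1965,(255,0,0));circ(tc,.012,.1745,(255,0,0))
cv2.imwrite('pics/w3d.png',im)
for n in ['pin_head','block_hole0','pin']:
    print(n,pinpoint(n,snapshot('wrist'))[:2])
```

```text
hole [ 0.4975 -0.155   0.05  ] foot [ 0.4947 -0.1571  0.0795]
pin_head []
block_hole0 [{'uv': [310.5, 196.6], 'conf': 0.64}]
pin [{'uv': [312.2, 210.7], 'conf': 0.68}]
```

View pics/w3d.png

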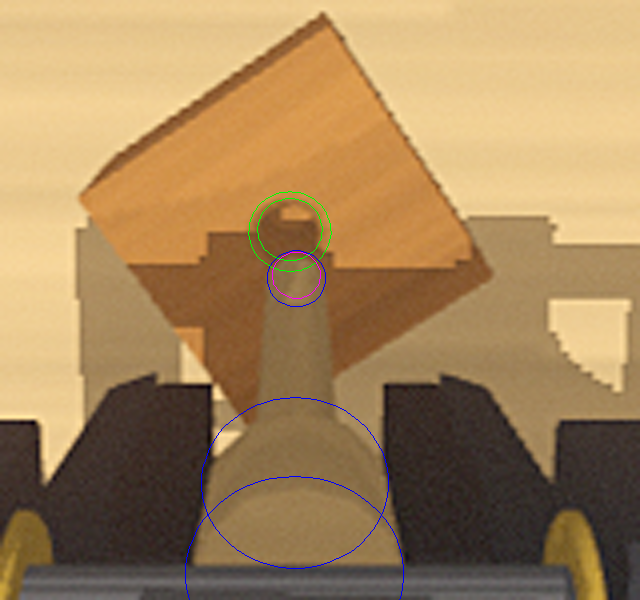

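In the wrist view the hole mouth is at about (312,197) and the pin's foot at (314,209). That puts the foot about 2.5 mm short in x and 2 mm in y. I'll shift, lower to just above the mouth and look again.

```bash
python3 -m creep '[{"hand":0.015,"slide":[-0.002,-0.0025,0.01],"turn":0},{"hand":0.015,"slide":[0,0,0.012],"turn":0},{"hand":0.015,"slide":[0,0,0],"turn":0}]'
python3 - <<'E'
from h import *
import pickle
np.set_printoptions(precision=4,suppress=True)
s=get_state();print(s['clock'],s['tool_pos'],s['eef_rot'])
ims=[]
for c,(x,y) in zip(['wrist','scene','side'],[(270,160),(240,190),(290,195)]):
    p=snapshot(c); save(p,c+'4'); pickle.dump(p,open(c+'4.pkl','wb'))
    im=cv2.imread(f'pics/{c}4.png')[y:y+80,x:x+66]; ims.append(cv2.resize(im,(264,320),interpolation=cv2.INTER_CUBIC))
cv2.imwrite('pics/crop4.png',np.hstack(ims))
E
```

```text
clock: 7.65
tool_pos: [0.4977, -0.1531, 0.1494]
eef_rot: [0.707, -0.707, -0.001, 0.001]
contact_force: [0.3, -0.4, -1.1]
opening: 0.256
7.65 [ 0.4977 -0.1531  0.1494] [ 0.7072 -0.707  -0.0012  0.0006]
```

View pics/crop4.png

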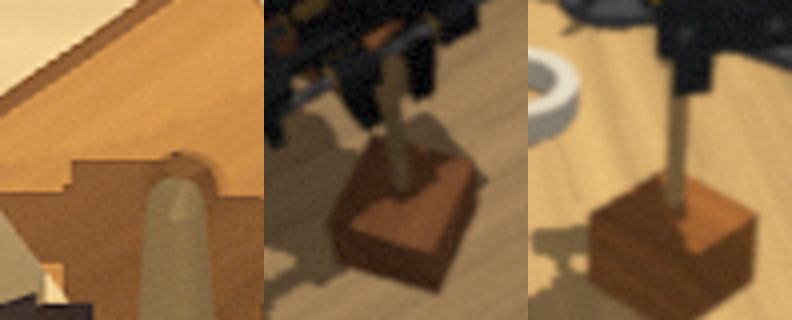

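Run:
```python
from h import *
import pickle
np.set_printoptions(precision=4,suppress=True)
s=get_state();print(s['clock'],s['tool_pos'],s['eef_rot'])
p=snapshot('wrist')
im=cv2.cvtColor(p['frame'],cv2.COLOR_RGB2BGR)[180:240,280:350];im=cv2.resize(im,None,fx=9,fy=9,interpolation=cv2.INTER_CUBIC)
t=np.linspace(0,2*np.pi,60)
def circ(c,r,z,col):
    pts=np.array([(proj(p,(c[0]+r*np.cos(a),c[1]+r*np.sin(a),z))-[280,180]+.5)*9 for a in t]).astype(int)
    cv2.polylines(im,[pts],True,col,1)
z=s['tool_pos'][2]-.103+.01
circ((.497,-.155),.0095,.05,(0,255,0));circ((.497,-.155),.0075,.048,(0,255,0))
c=(.497,-.155);print(z)
circ(c,.006,z+.002,(255,0,0));circ(c,.004,z,(255,0,255))
cv2.imwrite('pics/w5.png',im)
```

```text
7.8 [ 0.4985 -0.1536  0.1506] [-0.7071  0.7071  0.     -0.0001]
0.05764758209790644
```

View pics/w5.png

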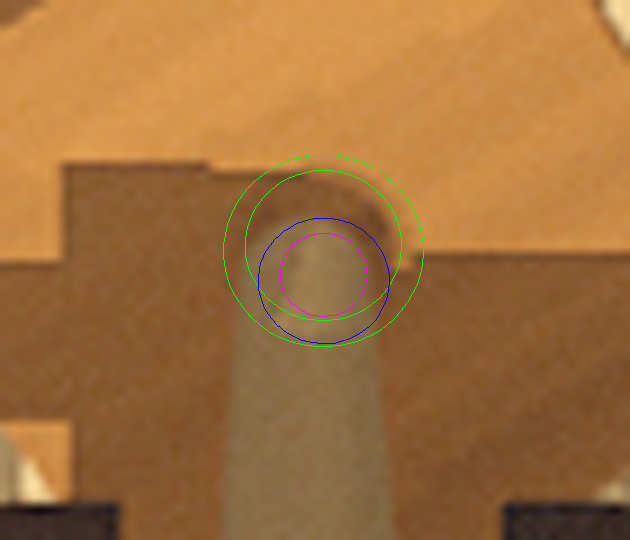

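The foot is now within about 1–2 mm of the hole, inside the chamfer. I'll nudge 1 mm back in x and lower gently, watching the force.

```bash
python3 -m creep '[{"hand":0.015,"slide":[0,0.001,0.004],"turn":0},{"hand":0.015,"slide":[0,0,0.006],"turn":0},{"hand":0.015,"slide":[0,0,0.004],"turn":0},{"hand":0.015,"slide":[0,0,0],"turn":0}]' 12
python3 - <<'E'
from h import *
s=get_state();print(s['clock'],s['tool_pos'],s['eef_rot'],s['contact_force'],s['moment'])
E
```

```text
clock: 8.35
tool_pos: [0.4973, -0.1534, 0.1363]
eef_rot: [0.707, -0.707, -0.0, 0.0]
contact_force: [-0.3, 0.7, -0.4]
opening: 0.268
8.35 [ 0.49729539 -0.15339448  0.13630592] [ 7.07125878e-01 -7.07087586e-01 -3.36515010e-04  1.57878776e-04] [-0.30520681  0.74460582 -0.39251509] [ 0.08394035  0.08522972 -0.0340215 ]
```

```bash
python3 -m creep '[{"hand":0.015,"slide":[0,0,0.007],"turn":0},{"hand":0.015,"slide":[0,0,0.007],"turn":0},{"hand":0.015,"slide":[0,0,0.007],"turn":0},{"hand":0.015,"slide":[0,0,0],"turn":0}]' 12
python3 - <<'E'
from h import *
import pickle
s=get_state();print(s['clock'],s['tool_pos'],s['contact_force'],s['moment'])
ims=[]
for c,(x,y) in zip(['wrist','scene','side'],[(270,160),(240,190),(290,195)]):
    p=snapshot(c); save(p,c+'6')
    im=cv2.imread(f'pics/{c}6.png')[y:y+80,x:x+66]; ims.append(cv2.resize(im,(264,320),interpolation=cv2.INTER_CUBIC))
cv2.imwrite('pics/crop6.png',np.hstack(ims))
E
```

```text
clock: 8.85
tool_pos: [0.4971, -0.1534, 0.1151]
eef_rot: [-0.707, 0.707, 0.001, -0.0]
contact_force: [0.1, 0.5, -0.5]
opening: 0.263
8.85 [ 0.49711005 -0.15337622  0.1150565 ] [ 0.10500592  0.45675888 -0.45230249] [ 0.07883564  0.09912641 -0.02499047]
```

View pics/crop6.png

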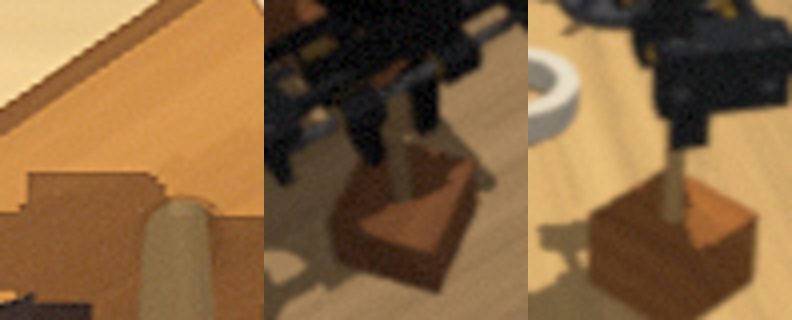

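No resistance, so the shank is going into the hole. I'll lower the last bit.

```bash
python3 -m creep '[{"hand":0.015,"slide":[0,0,0.006],"turn":0},{"hand":0.015,"slide":[0,0,0.004],"turn":0},{"hand":0.015,"slide":[0,0,0.001],"turn":0},{"hand":0.015,"slide":[0,0,0],"turn":0}]' 12
python3 -m creep '[{"hand":0.03,"slide":[0,0,0],"turn":0},{"hand":0.06,"slide":[0,0,0],"turn":0},{"hand":0.07,"slide":[0,0,0],"turn":0},{"hand":0.07,"slide":[0,0,0],"turn":0},{"hand":0.07,"slide":[0,0,0],"turn":0}]'
python3 - <<'E'
from h import *
import pickle
np.set_printoptions(precision=4,suppress=True)
s=get_state();print(s['clock'],s['tool_pos'],s['contact_force'],s['moment'])
ims=[]
for c,(x,y) in zip(['wrist','scene','side'],[(270,190),(240,190),(290,195)]):
    p=snapshot(c); save(p,c+'7'); pickle.dump(p,open(c+'7.pkl','wb'))
    im=cv2.imread(f'pics/{c}7.png')[y:y+80,x:x+66]; ims.append(cv2.resize(im,(264,320),interpolation=cv2.INTER_CUBIC))
cv2.imwrite('pics/crop7.png',np.hstack(ims))
E
```

```text
clock: 9.5
tool_pos: [0.4975, -0.1535, 0.1046]
eef_rot: [0.707, -0.707, -0.0, 0.0]
contact_force: [0.3, -0.1, -0.4]
opening: 0.263
clock: 10.12
tool_pos: [0.4975, -0.1535, 0.1047]
eef_rot: [-0.707, 0.707, -0.0, 0.0]
contact_force: [-0.4, -0.2, 0.3]
opening: 0.772
10.125 [ 0.4975 -0.1535  0.1047] [-0.4179 -0.2056  0.3298] [0.0792 0.141  0.0268]
```

View pics/crop7.png

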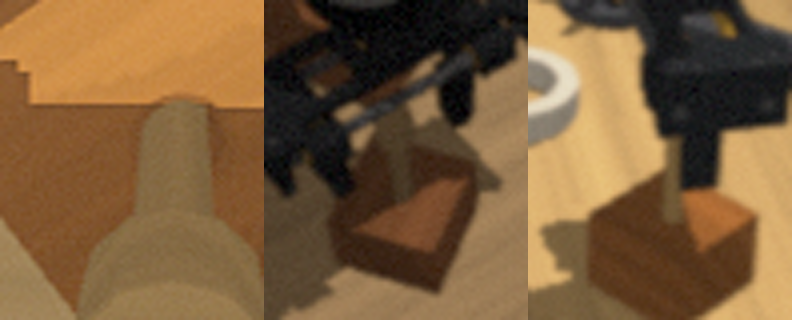

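Released. I'll raise clear and check the pin's height.

```bash
python3 -m creep '[{"hand":0.08,"slide":[0,0,-0.03],"turn":0},{"hand":0.08,"slide":[0,0,-0.04],"turn":0},{"hand":0.08,"slide":[0,0,-0.05],"turn":0},{"hand":0.08,"slide":[0,0,-0.05],"turn":0},{"hand":0.08,"slide":[0,0,0],"turn":0}]'
python3 - <<'E'
from h import *
import pickle
np.set_printoptions(precision=4,suppress=True)
s=get_state();print(s['clock'],s['tool_pos'],s['q'])
snapshot('wrist')
for c in ['wrist','scene','side']:
    p=snapshot(c); save(p,c+'8'); pickle.dump(p,open(c+'8.pkl','wb'))
    for n in ['pin_head','pin','pivot','post','lens']:
        for d in pinpoint(n,p)[:2]:
            z=dict(pin_head=.116,pin=.01,pivot=.115,post=.15,lens=.115)[n]
            print(c,n,d['uv'],round(d['conf'],2),at_depth(p,d['uv']),at_z(p,d['uv'],z))
W=pickle.load(open('wrist8.pkl','rb'))
P=np.array([at_depth(W,(x,y),0) for y in range(100,280) for x in range(200,440) if W['depth'][y,x]>0])
m=(P[:,2]>.1)&(P[:,2]<.14)&(np.hypot(P[:,0]-.497,P[:,1]+.155)<.03);print('head',m.sum(),np.median(P[m],0),P[m].min(0),P[m].max(0))
im=np.hstack([cv2.imread('pics/scene8.png')[110:290,200:440],cv2.imread('pics/side8.png')[110:290,240:420]])
cv2.imwrite('pics/crop8.png',cv2.resize(im,None,fx=1.9,fy=1.9,interpolation=cv2.INTER_CUBIC))
E
```

```text
clock: 10.9
tool_pos: [0.4996, -0.1544, 0.2782]
eef_rot: [-0.707, 0.707, -0.004, 0.002]
contact_force: [-0.4, 0.9, 0.3]
opening: 0.915
10.9 [ 0.4996 -0.1544  0.2782] [ 0.0159  0.5259  0.3105  1.8557 -0.2193  0.7847 -1.1292]
wrist pin_head [316.9, 195.6] 0.84 [ 0.4957 -0.1568  0.1265] [ 0.4932 -0.1569  0.116 ]
wrist pin [311.0, 176.0] 0.94 [ 0.5025 -0.15    0.0489] [ 0.4958 -0.1495  0.01  ]
wrist pin [434.5, 223.8] 0.25 [ 0.4351 -0.3187  0.0396] [ 0.4247 -0.3317  0.01  ]
scene pin_head [271.4, 220.4] 0.43 [ 0.5002 -0.1565  0.1262] [ 0.4934 -0.1532  0.116 ]
scene pin [274.5, 245.1] 0.48 [ 0.5155 -0.1659  0.0494] [ 0.4925 -0.1549  0.01  ]
scene pivot [391.6, 170.3] 0.65 [0.5399 0.1908 0.1042] [0.5464 0.1825 0.115 ]
scene pivot [270.8, 219.7] 0.43 [ 0.4983 -0.1568  0.1272] [ 0.4902 -0.1529  0.115 ]
scene post [384.6, 138.2] 0.76 [0.4749 0.218  0.1553] [0.471  0.2225 0.15  ]
scene lens [387.9, 233.9] 0.92 [0.692  0.0278 0.1315] [0.6852 0.0373 0.115 ]
side pin_head [327.7, 225.1] 0.59 [ 0.4947 -0.1647  0.1184] [ 0.4956 -0.1612  0.116 ]
side pin [269.9, 174.0] 0.59 [0.4233 0.327  0.0099] [0.4232 0.3268 0.01  ]
side pivot [312.0, 157.8] 0.77 [0.5318 0.1796 0.1244] [0.5362 0.2    0.115 ]
side post [290.0, 146.9] 0.71 [0.4741 0.2197 0.1461] [0.4727 0.2106 0.15  ]
side lens [380.8, 181.5] 0.63 [0.6793 0.0046 0.1226] [0.685  0.0184 0.115 ]
head 462 [ 0.4983 -0.1539  0.1262] [ 0.4843 -0.1653  0.1058] [ 0.5079 -0.1419  0.1283]
```

View pics/crop8.png

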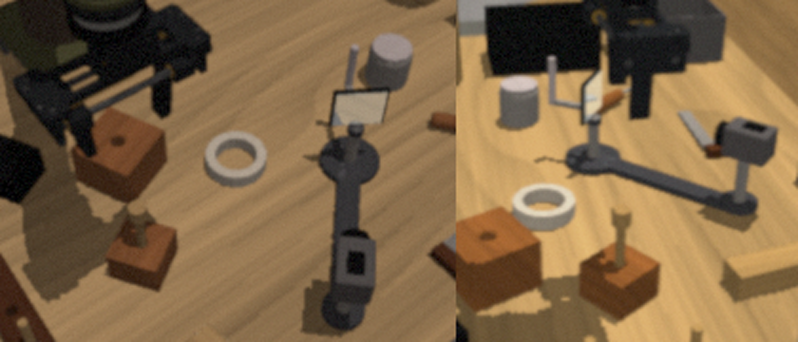

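View pics/wrist8.png

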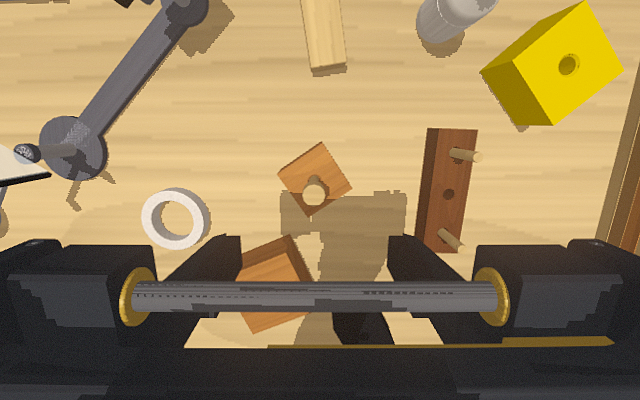

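The pin's head top reads about 0.1265 m, so it is fully home (expected 0.127), upright at about (0.497,-0.155). Next I go above the mirror to measure it.

```bash
python3 -m creep '[{"hand":0.06,"slide":[-0.05,0.01,0],"turn":0},{"hand":0.06,"slide":[-0.055,0.01,0],"turn":0},{"hand":0.06,"slide":[-0.055,0.01,0],"turn":0},{"hand":0.06,"slide":[-0.055,0.01,0],"turn":0},{"hand":0.06,"slide":[-0.055,0,0],"turn":0}]' 30
python3 -m creep '[{"hand":0.06,"slide":[-0.04,0,-0.03],"turn":0},{"hand":0.06,"slide":[0,0,-0.03],"turn":0},{"hand":0.06,"slide":[0,0,0],"turn":0},{"hand":0.06,"slide":[0,0,0],"turn":0}]'
python3 - <<'E'
from h import *
import pickle
np.set_printoptions(precision=4,suppress=True)
s=get_state();print(s['clock'],s['tool_pos'],s['q'],s['eef_rot'])
for c in ['wrist','scene','side']:
    p=snapshot(c); save(p,c+'9'); pickle.dump(p,open(c+'9.pkl','wb'))
    for n in ['pivot','post','lens','tin']:
        for d in pinpoint(n,p)[:2]:
            z=dict(tin=0,pivot=.115,post=.15,lens=.115)[n]
            print(c,n,d['uv'],round(d['conf'],2),at_depth(p,d['uv']),at_z(p,d['uv'],z))
E
```

```text
clock: 12.48
tool_pos: [0.4567, 0.1181, 0.275]
eef_rot: [-0.707, 0.707, 0.0, 0.0]
contact_force: [1.0, -0.3, -0.4]
opening: 0.685
clock: 12.98
tool_pos: [0.457, 0.156, 0.3341]
eef_rot: [-0.707, 0.707, 0.0, -0.001]
contact_force: [0.3, -0.6, -1.0]
opening: 0.682
12.975 [0.457  0.156  0.3341] [-0.6858  0.409   0.389   1.8747 -0.1943  0.8959 -1.775 ] [-0.7069  0.7073  0.0002 -0.0005]
wrist pivot [286.2, 115.2] 0.77 [0.5335 0.1859 0.1452] [0.5343 0.1887 0.115 ]
wrist post [253.2, 167.3] 0.92 [0.48   0.2203 0.1659] [0.4777 0.2237 0.15  ]
wrist tin [193.2, 177.9] 0.77 [0.4501 0.3285 0.0645] [0.4382 0.356  0.    ]
scene pivot [386.6, 171.8] 0.64 [0.5321 0.1813 0.0978] [0.5424 0.1684 0.115 ]
scene post [383.6, 137.6] 0.9 [0.4704 0.2188 0.1537] [0.4677 0.222  0.15  ]
scene lens [389.1, 233.9] 0.64 [0.6942 0.0291 0.1329] [0.6869 0.0395 0.115 ]
scene tin [401.9, 152.4] 0.55 [0.4583 0.3282 0.0256] [0.4421 0.3502 0.    ]
side pivot [312.3, 159.5] 0.95 [0.533  0.1808 0.1183] [0.5346 0.188  0.115 ]
side post [287.6, 143.3] 0.82 [0.5182 0.5557 0.0187] [0.4701 0.2389 0.15  ]
side lens [381.1, 181.1] 0.83 [0.6797 0.0038 0.1241] [0.6866 0.0204 0.115 ]
side tin [269.8, 173.5] 0.73 [0.4231 0.3277 0.0114] [0.4254 0.3506 0.    ]
```

View pics/wrist9.png

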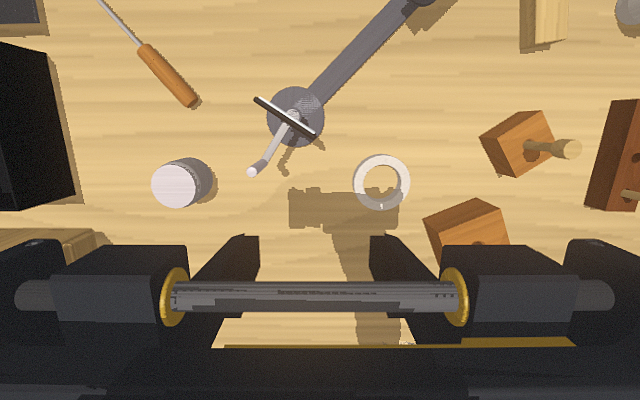

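The wrist view shows the post tip at (252,172), the mirror top edge from (255,98) to (315,136), the base disc at (295,117), and the bar running up to the camera column at (425,0). I'll fit these from depth.

```bash
cat > cloud.py <<'E'
from h import *
def cloud(p,u0=0,u1=640,v0=0,v1=400):
    K=p['mtx'];uu,vv=np.meshgrid(np.arange(u0,u1),np.arange(v0,v1));d=p['depth'][v0:v1,u0:u1]
    x=np.stack([(uu-K[0,2])/K[0,0],(vv-K[1,2])/K[1,1]],-1);y=x.copy()
    for _ in range(15): y=x/(1+p['k1']*(y**2).sum(-1,keepdims=True))
    c=np.concatenate([y,np.ones(y.shape[:2]+(1,))],-1)*d[...,None]
    T=np.linalg.inv(p['camera_from_world']);w=c@T[:3,:3].T+T[:3,3]
    return w,d>0,p['frame'][v0:v1,u0:u1].astype(int)
E
python3 - <<'E'
from cloud import *
import pickle
np.set_printoptions(precision=4,suppress=True)
p=pickle.load(open('wrist9.pkl','rb'))
w,ok,f=cloud(p,200,460,0,200)
print('bench z',np.median(w[...,2][ok&(abs(w[...,2])<.01)]))
# post top
m=ok&(w[...,2]>.158)&(w[...,2]<.175);print('post top',m.sum(),np.median(w[m],0))
m=ok&(w[...,2]>.140)&(w[...,2]<.156)&(w[...,0]<.62);q=w[m];print('frame top',m.sum(),q.min(0),q.max(0))
c=q[:,:2].mean(0);U,S,V=np.linalg.svd(q[:,:2]-c);print('frame dir',V[0],c,S/np.sqrt(len(q)), np.degrees(np.arctan2(V[0][1],V[0][0])), 'rect',cv2.minAreaRect((q[:,:2]*1000).astype(np.float32)))
dark=(f.max(-1)<125)&(f.max(-1)-f.min(-1)<25)
m=ok&dark&(abs(w[...,2]-.012)<.005)
q=w[m];print('base',m.sum())
# bar: points away
import sys
b=q[(q[:,0]>.575)&(q[:,0]<.66)&(q[:,1]>.04)&(q[:,1]<.2)]
c=b[:,:2].mean(0);U,S,V=np.linalg.svd(b[:,:2]-c);print('bar',len(b),c,V[0],np.degrees(np.arctan2(V[0][1],V[0][0])),S/np.sqrt(len(b)))
im=f.copy().astype(np.uint8)[...,::-1].copy();im[m]=(0,0,255)
cv2.imwrite('pics/seg9.png',cv2.resize(im,None,fx=3,fy=3,interpolation=cv2.INTER_NEAREST))
E
```

```text
bench z -0.0005856770337992478
post top 113 [0.4762 0.2213 0.1671]
frame top 584 [0.4728 0.1537 0.1402] [0.5534 0.2246 0.1553]
frame dir [-0.5708 -0.8211] [0.5284 0.1888] [0.0213 0.0144] -124.80348764346567 rect ((520.9969482421875, 203.21041870117188), (69.99571228027344, 77.04364013671875), 29.769973754882812)
base 3823
bar 1895 [0.62   0.0988] [-0.6375  0.7705] 129.60467867874235 [0.0363 0.0094]
```

View pics/seg9.png

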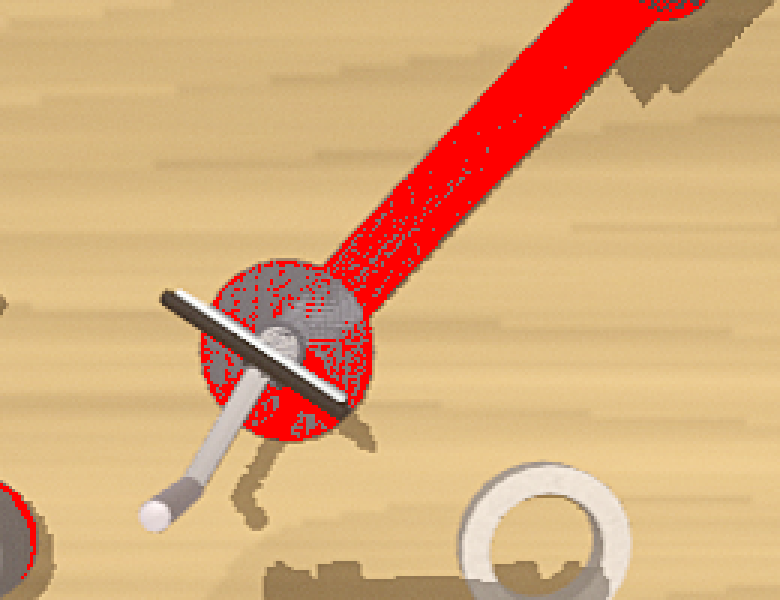

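Run:
```python
from cloud import *
import pickle
np.set_printoptions(precision=4,suppress=True)
p=pickle.load(open('wrist9.pkl','rb'))
w,ok,f=cloud(p,200,460,0,200)
# disc edges (crop px /3)
E=np.array([(202,350),(374,350),(288,258),(288,441),(226,288),(226,412),(350,413)])/3-.33+[200,0]
X=np.array([at_z(p,e,.012)[:2] for e in E])
A=np.c_[2*X,np.ones(len(X))];s=np.linalg.lstsq(A,(X**2).sum(1),rcond=None)[0];print('disc',s[:2],np.sqrt(s[2]+s[:2]@s[:2]), np.hypot(*(X-s[:2]).T))
piv=s[:2]
m=ok&(w[...,2]>.140)&(w[...,2]<.152)&(w[...,0]<.62)
d=np.hypot(w[...,0]-.4775,w[...,1]-.2215);m&=d>.03
q=w[m][:,:2];print(len(q),cv2.minAreaRect((q*1000).astype(np.float32)))
c=np.median(q,0);V=np.linalg.svd(q-q.mean(0))[2];print(q.mean(0),V[0],np.degrees(np.arctan2(V[0,1],V[0,0])))
a=np.array([-.6375,.7705]);b=piv-np.array([.62,.0988]);print('pivot offset from bar axis',b[0]*a[1]-b[1]*a[0])
print('post dist',np.hypot(*(piv-[.4765,.2215])),np.degrees(np.arctan2(*(piv-[.4765,.2215])[::-1])))
# lens triangulation
S,D=[pickle.load(open(c+'9.pkl','rb')) for c in('scene','side')]
for c,(P,x,y) in {'sc':(S,350,200),'sd':(D,350,150)}.items():
    im=cv2.cvtColor(P['frame'][y:y+80,x:x+80],cv2.COLOR_RGB2BGR);
    L=np.append(piv+.214*np.array([.6375,-.7705]),.115);u=proj(P,L);print(c,L,u)
    cv2.imwrite(f'pics/l{c}.png',cv2.resize(im,(400,400),interpolation=cv2.INTER_CUBIC))
a=cv2.imread('pics/lsc.png');b=cv2.imread('pics/lsd.png');
for im,P,x,y in((a,S,350,200),(b,D,350,150)):
    for k in (.190,.214,.246,.279):
        u=(proj(P,np.append(piv+k*np.array([.6375,-.7705]),.115))-[x,y]+.5)*5;cv2.circle(im,tuple(int(v) for v in u),4,(0,0,255),1)
cv2.imwrite('pics/lens.png',np.hstack([a,b]))
```

```text
disc [0.5343 0.1839] 0.044008784469772445 [0.0438 0.0436 0.0449 0.0446 0.0434 0.0441 0.0437]
551 ((531.0917358398438, 186.53042602539062), (77.9776382446289, 8.14311408996582), 57.2625617980957)
[0.5314 0.187 ] [-0.5423 -0.8402] -122.84025726886449
pivot offset from bar axis -0.011748487846391945
post dist 0.06897510216459467 -33.02240028358636
sc [0.6708 0.019  0.115 ] [377.7078 233.7732]
sd [0.6708 0.019  0.115 ] [375.655  181.8329]
```

View pics/lens.png

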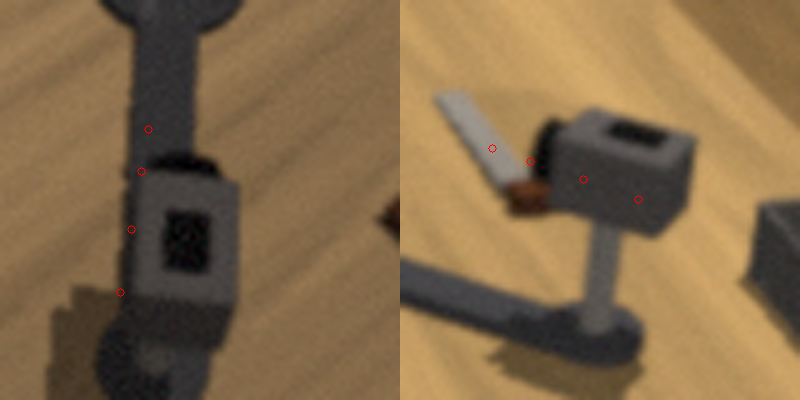

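Run:
```python
from cloud import *
import pickle
np.set_printoptions(precision=4,suppress=True)
p=pickle.load(open('wrist9.pkl','rb'))
w,ok,f=cloud(p,200,460,0,200)
sat=f.max(-1)-f.min(-1)
m=(sat<30)&ok&(w[...,2]<.03)
piv=np.array([.5343,.1839])
# use rays at z=.012 rather than depth
uu,vv=np.meshgrid(np.arange(200,460),np.arange(0,200))
X=np.array([at_z(p,(u,v),.012)[:2] for u,v in zip(uu[m],vv[m])])
d=X-piv;r=np.hypot(*d.T);a=np.degrees(np.arctan2(d[:,1],d[:,0]))
for r0 in np.arange(.06,.19,.01):
    k=(abs(r-r0)<.005)&(abs(a+47)<25);
    print(round(r0,3),k.sum(),np.percentile(a[k],[1,50,99]), 'mid',np.percentile(a[k],[1,99]).mean(), 'width',np.ptp(np.percentile(a[k],[1,99]))*np.pi/180*r0)
```

```text
0.06 160 [-60.3313 -43.9433 -28.5101] mid -44.420714915063016 width 0.03332302590001084
0.07 159 [-57.854  -44.3378 -31.44  ] mid -44.647002078019206 width 0.03227071576929289
0.08 162 [-56.3619 -44.5781 -33.3877] mid -44.87479890510052 width 0.03207813552136755
0.09 167 [-55.208  -44.6897 -34.3661] mid -44.78705077926993 width 0.03273840742149336
0.1 167 [-54.3007 -44.9399 -35.6238] mid -44.96224686763244 width 0.03259740018578019
0.11 162 [-53.3654 -45.0124 -36.5767] mid -44.97105357942998 width 0.03223207229000866
0.12 176 [-52.4063 -44.4809 -37.075 ] mid -44.74065368508468 width 0.03210974526415596
0.13 168 [-51.9426 -44.8752 -37.7888] mid -44.8657052451714 width 0.03211397481886799
0.14 175 [-51.5333 -44.9097 -38.4186] mid -44.97595752756071 width 0.03204509538839806
0.15 175 [-51.184  -45.0509 -38.6295] mid -44.9067270858422 width 0.032867495783973154
0.16 184 [-50.8166 -44.8188 -39.1235] mid -44.970050310075536 width 0.032653201562567
0.17 184 [-50.5537 -44.909  -39.5101] mid -45.03188686054867 width 0.0327669319969132
0.18 188 [-50.3176 -44.9735 -39.7303] mid -45.02393320682113 width 0.033261058236559414
```

Measurements, all mutually consistent:
- **Pivot:** (0.534,0.184).
- **Lens:** azimuth −45°.
- **Face at rest:** −33°, with the post 69 mm behind it (70 mm given).
- **Pin:** azimuth −96.3°.

The face must look along −70.6°, so the mirror turns about 37.6° and the post ends near (0.511,0.250). I'll set the grip angle and move over the post.

```bash
python3 -m creep '[{"hand":0.06,"slide":[0,0,0],"turn":-10},{"hand":0.06,"slide":[0,0,0],"turn":-10},{"hand":0.06,"slide":[-0.028,-0.02,0.06],"turn":0},{"hand":0.06,"slide":[-0.0276,-0.02,0.06],"turn":0},{"hand":0.06,"slide":[0,0,0],"turn":0}]' 20
python3 -m creep '[{"hand":0.06,"slide":[0,0,0],"turn":0}]' 20
python3 - <<'E'
from h import *
import pickle
np.set_printoptions(precision=4,suppress=True)
s=get_state();print(s['clock'],s['tool_pos'],s['q'],s['eef_rot'])
for c in ['wrist','scene','side']:
    p=snapshot(c); save(p,c+'10'); pickle.dump(p,open(c+'10.pkl','wb'))
im=np.hstack([cv2.imread('pics/scene10.png')[100:240,310:450],cv2.imread('pics/side10.png')[100:240,230:370]])
cv2.imwrite('pics/crop10.png',cv2.resize(im,None,fx=2.8,fy=2.8,interpolation=cv2.INTER_CUBIC))
E
```

```text
clock: 14.35
tool_pos: [0.4719, 0.2178, 0.2222]
eef_rot: [0.82, -0.572, -0.002, 0.003]
contact_force: [-0.3, -0.6, 0.1]
opening: 0.678
clock: 14.48
tool_pos: [0.4749, 0.2153, 0.227]
eef_rot: [0.819, -0.574, 0.001, -0.0]
contact_force: [-0.8, 0.6, 1.1]
opening: 0.68
14.475 [0.4749 0.2153 0.227 ] [-0.6594  0.593   0.2335  1.9128 -0.2114  0.6585 -1.5195] [ 0.8189 -0.574   0.0006 -0.0001]
```

View pics/wrist10.png

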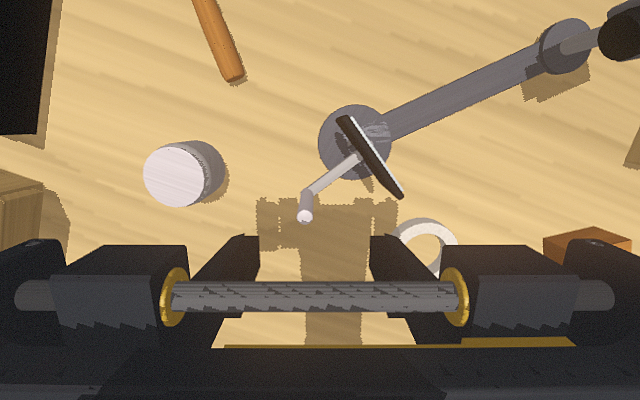

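View pics/crop10.png

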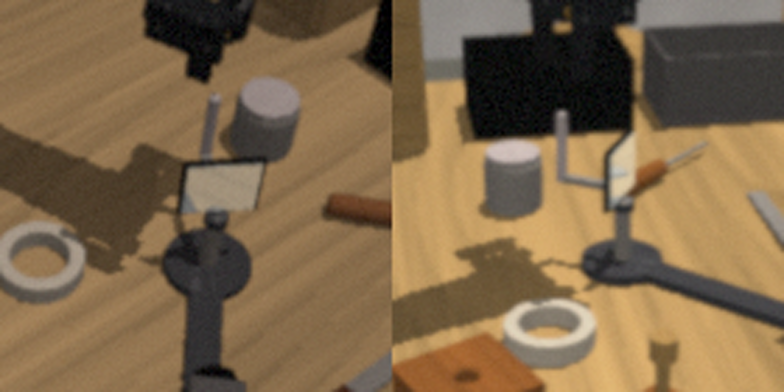

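Run:
```python
from h import *
import pickle
np.set_printoptions(precision=4,suppress=True)
p=pickle.load(open('wrist10.pkl','rb'));s=get_state();print(s['clock'],s['tool_pos'])
X=at_z(p,(303.5,216),.168);print(X,at_depth(p,(303.5,216),1))
for t in (X[:2],np.array([.476,.222])):
    d=t-s['tool_pos'][:2];a=np.radians(-70);b=np.radians(200)
    print(d,'tool',d@[np.cos(a),np.sin(a)],d@[np.cos(b),np.sin(b)])
```

```text
14.625 [0.4754 0.2153 0.2282]
[0.4765 0.2233 0.168 ] [0.4763 0.2233 0.1674]
[0.0011 0.008 ] tool -0.007116709731036084 -0.003767644790724647
[0.0006 0.0067] tool -0.006060197988922386 -0.002851160732676637
```

```bash
python3 -m creep '[{"hand":0.06,"slide":[-0.0065,-0.003,0.02],"turn":0},{"hand":0.06,"slide":[0,0,0.025],"turn":0},{"hand":0.06,"slide":[0,0,0.025],"turn":0},{"hand":0.06,"slide":[0,0,0.019],"turn":0},{"hand":0.06,"slide":[0,0,0],"turn":0}]' 20
python3 -m creep '[{"hand":0.03,"slide":[0,0,0],"turn":0},{"hand":0.004,"slide":[0,0,0],"turn":0},{"hand":0.004,"slide":[0,0,0],"turn":0},{"hand":0.004,"slide":[0,0,0],"turn":0},{"hand":0.004,"slide":[0,0,0],"turn":0}]' 20
python3 - <<'E'
from h import *
import pickle
np.set_printoptions(precision=4,suppress=True)
s=get_state();print(s['clock'],s['tool_pos'],s['q'],s['contact_force'])
for c in ['wrist','side']:
    p=snapshot(c); save(p,c+'11'); pickle.dump(p,open(c+'11.pkl','wb'))
s=get_state();print(s['clock'],s['tool_pos'])
E
```

```text
clock: 15.25
tool_pos: [0.475, 0.2227, 0.1376]
eef_rot: [0.819, -0.574, 0.0, 0.0]
contact_force: [-0.2, 0.6, 0.4]
opening: 0.683
clock: 15.88
tool_pos: [0.475, 0.2233, 0.1372]
eef_rot: [0.819, -0.574, 0.0, -0.0]
contact_force: [3.3, -5.1, -0.1]
opening: 0.138
15.875 [0.475  0.2233 0.1372] [-0.6273  0.7391  0.1659  1.976  -0.2601  0.4462 -1.4901] [ 3.3422 -5.1133 -0.1038]
15.975 [0.4751 0.223  0.1373]
```

View pics/wrist11.png

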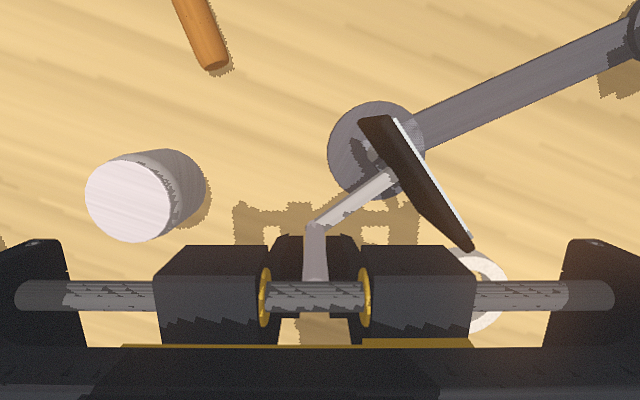

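The post is gripped, with the opening at 12 mm. I'll write a mirror-angle measurement and check it here.

```bash
cat > ang.py <<'E'
from cloud import *
import sys,pickle
np.set_printoptions(precision=4,suppress=True)
def ang(p,piv=np.array([.5343,.1839])):
    w,ok,f=cloud(p)
    z=w[...,2]
    m=ok&(z>.1435)&(z<.153)&(np.hypot(w[...,0]-piv[0],w[...,1]-piv[1])<.042)
    n,lab,st,_=cv2.connectedComponentsWithStats(m.astype(np.uint8));
    k=1+np.argmax(st[1:,4]);m=lab==k
    q=w[m][:,:2];r=cv2.minAreaRect((q*1000).astype(np.float32))
    c=np.median(q,0);V=np.linalg.svd(q-q.mean(0))[2];th=np.degrees(np.arctan2(V[0,1],V[0,0]))
    ys,xs=np.where(m)
    print('frame top n',m.sum(),'rect',r,'svd normal',(th-90+180)%180-180,'uv',xs.min(),xs.max(),ys.min(),ys.max(),'z',np.median(w[m][:,2]))
def show(t):
    T=np.asarray(t);d=np.array([.5343,.1839])-T[:2];print('TCP->pivot',np.hypot(*d),np.degrees(np.arctan2(d[1],d[0])))
if __name__=='__main__':
    for n in sys.argv[1:]: ang(pickle.load(open(n+'.pkl','rb')))
    show(get_state()['tool_pos'])
E
python3 ang.py wrist9 wrist10 wrist11
```

```text
frame top n 533 rect ((531.0917358398438, 186.53042602539062), (77.9776382446289, 8.14311408996582), 57.2625617980957) svd normal -32.91886315316421 uv 253 316 97 139 z 0.14782165943263242
frame top n 1003 rect ((530.8754272460938, 186.99755859375), (77.50452423095703, 8.101228713989258), 57.13380813598633) svd normal -33.06730871931808 uv 342 403 115 199 z 0.147719471243673
frame top n 2888 rect ((531.1754760742188, 187.03028869628906), (77.87923431396484, 8.590168952941895), 57.02885818481445) svd normal -32.72953665501865 uv 376 475 114 253 z 0.14774410275348507
TCP->pivot 0.07090423399579589 -33.44682930167516
```

```bash
python3 -m creep '[{"hand":0.004,"slide":[-0.0061,-0.0097,0],"turn":9.4},{"hand":0.004,"slide":[-0.0061,-0.0097,0],"turn":9.4},{"hand":0.004,"slide":[0,0,0],"turn":0}]' 25
python3 - <<'E'
from ang import *
s=get_state();print(s['clock'],s['tool_pos'],s['q'],s['contact_force'])
p=snapshot('wrist');p=snapshot('wrist');save(p,'wrist12');ang(p);show(get_state()['tool_pos'])
E
```

```text
clock: 16.35
tool_pos: [0.4907, 0.24, 0.1372]
eef_rot: [0.715, -0.699, 0.001, 0.0]
contact_force: [-1.1, -2.0, 4.1]
opening: 0.126
16.35 [0.4907 0.24   0.1372] [-0.6961  0.7687  0.2653  1.9158 -0.3832  0.506  -1.7122] [-1.0974 -2.024   4.0958]
frame top n 2877 rect ((531.8391723632812, 187.71482849121094), (78.40544891357422, 8.466702461242676), 38.677894592285156) svd normal -51.19332482808534 uv 375 474 114 253 z 0.14775284872991504
TCP->pivot 0.07105040775061643 -51.54373050255807
```

View pics/wrist12.png

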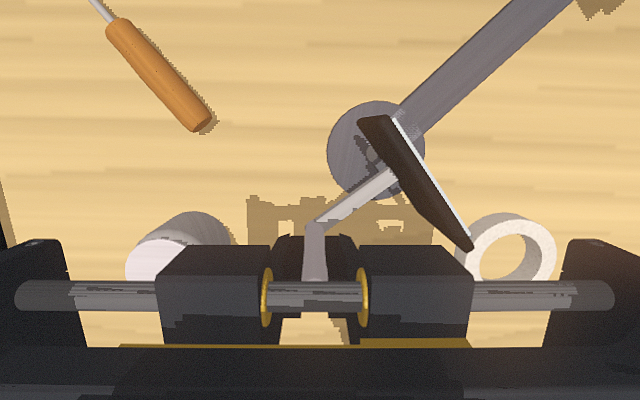

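```bash
python3 -m creep '[{"hand":0.004,"slide":[-0.0063,-0.0100,0],"turn":9.7},{"hand":0.004,"slide":[-0.0063,-0.0100,0],"turn":9.7},{"hand":0.004,"slide":[0,0,0],"turn":0},{"hand":0.004,"slide":[0,0,0],"turn":0}]' 25
python3 - <<'E'
from ang import *
s=get_state();print(s['clock'],s['tool_pos'],s['q'],s['contact_force'])
p=snapshot('wrist');save(p,'wrist13');ang(p)
p=snapshot('wrist');ang(p);show(get_state()['tool_pos'])
for c in ('scene','side'):
    q=snapshot(c);save(q,c+'13');pickle.dump(q,open(c+'13.pkl','wb'))
    for n in ['pin_head','pivot','post','lens']:
        for d in pinpoint(n,q)[:2]:
            z=dict(pin_head=.116,pivot=.115,post=.15,lens=.115)[n]
            print(c,n,d['uv'],round(d['conf'],2),at_z(q,d['uv'],z))
E
```

```text
clock: 16.95
tool_pos: [0.5103, 0.2509, 0.1372]
eef_rot: [-0.588, 0.809, 0.0, -0.0]
contact_force: [-0.7, -0.3, 3.6]
opening: 0.124
16.95 [0.5103 0.2509 0.1372] [-0.7486  0.8056  0.3689  1.8504 -0.4961  0.5785 -1.9457] [-0.6867 -0.3018  3.5753]
frame top n 2897 rect ((533.1878051757812, 188.49163818359375), (78.36676025390625, 8.492012977600098), 19.731340408325195) svd normal -70.08464946029025 uv 374 474 114 252 z 0.1477156881460045
frame top n 2893 rect ((533.4056396484375, 188.57009887695312), (77.58586883544922, 8.37761116027832), 19.800796508789062) svd normal -70.09931138322321 uv 374 474 114 252 z 0.14775476536255305
TCP->pivot 0.07112140361632804 -70.35640122182826
scene pin_head [271.3, 219.9] 0.5 [ 0.492  -0.1526  0.116 ]
scene pivot [389.2, 170.9] 0.75 [0.5441 0.176  0.115 ]
scene pivot [275.3, 238.3] 0.26 [ 0.5398 -0.173   0.115 ]
scene post [398.8, 140.1] 0.81 [0.4992 0.2478 0.15  ]
scene lens [385.6, 235.3] 0.63 [0.6848 0.0305 0.115 ]
scene lens [459.5, 180.3] 0.38 [0.6773 0.2982 0.115 ]
side pivot [312.6, 157.2] 0.69 [0.5388 0.2039 0.115 ]
side post [298.5, 140.7] 0.91 [0.5055 0.2534 0.15  ]
side lens [379.3, 181.4] 0.79 [0.6812 0.0197 0.115 ]
```

View pics/wrist13.png

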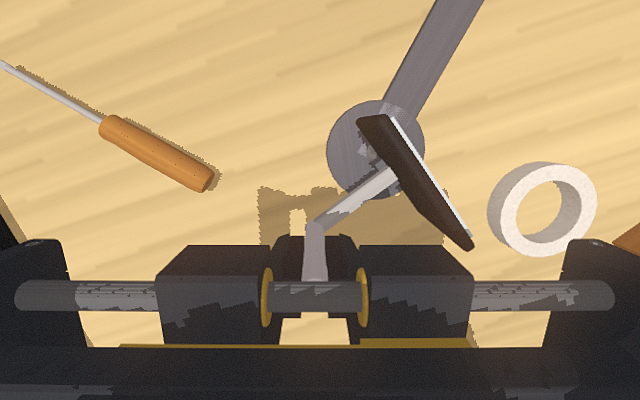

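View pics/scene13.png

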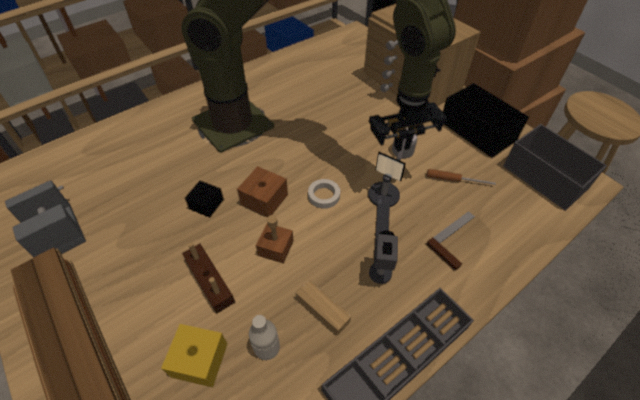

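View pics/side13.png

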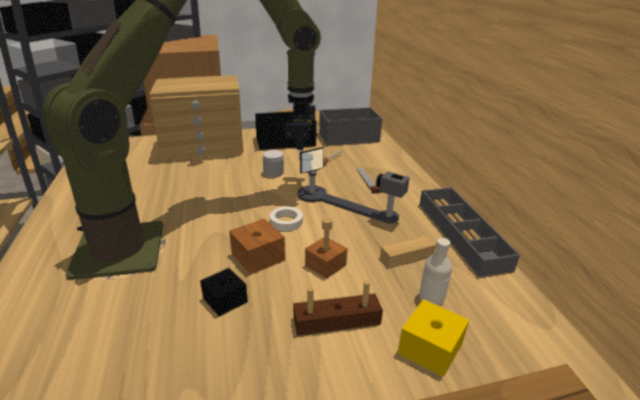

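The mirror's face is at about −70.2° and the gripper holds steady. Before a fine trim, I'll recheck bar azimuth and pin position from other views.

Run:
```python
from cloud import *
import pickle
np.set_printoptions(precision=4,suppress=True)
for nm,box in [('wrist9',(200,460,0,200)),('wrist10',(300,640,0,210))]:
    p=pickle.load(open(nm+'.pkl','rb'));w,ok,f=cloud(p,*box)
    sat=f.max(-1)-f.min(-1);m=(sat<30)&ok&(w[...,2]<.03)
    uu,vv=np.meshgrid(np.arange(box[0],box[1]),np.arange(box[2],box[3]))
    X=np.array([at_z(p,(u,v),.012)[:2] for u,v in zip(uu[m],vv[m])])
    for piv in ([.5343,.1839],[.5345,.1846]):
        d=X-piv;r=np.hypot(*d.T);a=np.degrees(np.arctan2(d[:,1],d[:,0]))
        print(nm,piv,[round(np.percentile(a[(abs(r-r0)<.005)&(abs(a+45)<25)],[1,99]).mean(),2) for r0 in np.arange(.07,.19,.02)])
for nm,box in [('wrist8',(250,380,130,230)),('wrist9',(520,600,110,180)),('scene13',(250,300,200,250)),('side13',(300,350,200,250))]:
    p=pickle.load(open(nm+'.pkl','rb'));w,ok,f=cloud(p,*box)
    m=ok&(w[...,2]>.1225)&(w[...,2]<.131);q=w[m]
    q=q[np.hypot(q[:,0]-.497,q[:,1]+.155)<.02]
    if len(q)<5: print(nm,len(q));continue
    c,rad=cv2.minEnclosingCircle((q[:,:2]*1000).astype(np.float32));print(nm,len(q),c,rad,np.median(q,0))
```

```text
wrist9 [0.5343, 0.1839] [np.float64(-44.65), np.float64(-44.79), np.float64(-44.97), np.float64(-44.87), np.float64(-44.91), np.float64(-45.03)]
wrist9 [0.5345, 0.1846] [np.float64(-45.1), np.float64(-45.2), np.float64(-45.3), np.float64(-45.15), np.float64(-45.15), np.float64(-45.24)]
wrist10 [0.5343, 0.1839] [np.float64(-44.17), np.float64(-44.32), np.float64(-44.41), np.float64(-44.6), np.float64(-44.59), np.float64(-44.72)]
wrist10 [0.5345, 0.1846] [np.float64(-44.88), np.float64(-44.73), np.float64(-44.74), np.float64(-44.92), np.float64(-44.84), np.float64(-44.97)]
wrist8 404 (496.14300537109375, -153.7436981201172) 11.844268798828125 [ 0.4965 -0.1539  0.1263]
wrist9 310 (495.4382019042969, -151.85911560058594) 12.12497329711914 [ 0.4965 -0.1507  0.1259]
scene13 74 (496.17242431640625, -154.4684600830078) 11.774468421936035 [ 0.4974 -0.1545  0.1263]
side13 61 (496.1517028808594, -154.66688537597656) 12.489673614501953 [ 0.4953 -0.1554  0.1258]
```

Pin (0.4961,-0.1542) and lens azimuth −45.0° give a target of −70.7°. I'll trim by half a degree.

```bash
python3 -m creep '[{"hand":0.004,"slide":[-0.0003,-0.0005,0],"turn":0.5},{"hand":0.004,"slide":[0,0,0],"turn":0},{"hand":0.004,"slide":[0,0,0],"turn":0},{"hand":0.004,"slide":[0,0,0],"turn":0}]' 25
python3 - <<'E'
from ang import *
for i in range(3):
    p=snapshot('wrist');ang(p);s=get_state();show(s['tool_pos'])
print(s['clock'],s['contact_force'],s['opening'],s['qd'])
E
```

```text
clock: 18.05
tool_pos: [0.5118, 0.2514, 0.1372]
eef_rot: [-0.583, 0.813, -0.0, 0.0]
contact_force: [-1.8, -3.9, 6.3]
opening: 0.127
frame top n 2899 rect ((533.2596435546875, 188.5147247314453), (78.25389099121094, 8.445627212524414), 18.746910095214844) svd normal -71.34387834626051 uv 375 475 114 253 z 0.14771915594261978
TCP->pivot 0.07111818532524035 -71.51292263524952
frame top n 2876 rect ((533.4263305664062, 188.58677673339844), (77.80377197265625, 8.541757583618164), 18.602527618408203) svd normal -71.32753847824188 uv 375 475 114 253 z 0.1477761154359315
TCP->pivot 0.07113401931109757 -71.51678041082396
frame top n 2880 rect ((533.397216796875, 188.58641052246094), (77.75565338134766, 8.454936981201172), 18.566118240356445) svd normal -71.27914824917207 uv 375 475 114 253 z 0.14778450633067325
TCP->pivot 0.07113248528536958 -71.51768466832267
18.2 [-1.9388 -3.5248  5.1446] 0.12451197966811099 [ 0.0002 -0.0017  0.0005  0.0013  0.0009 -0.0018  0.0012]
```

```bash
python3 -m creep '[{"hand":0.004,"slide":[0.0003,0.0005,0],"turn":-0.5},{"hand":0.004,"slide":[0,0,0],"turn":0},{"hand":0.004,"slide":[0,0,0],"turn":0},{"hand":0.004,"slide":[0,0,0],"turn":0}]' 25
python3 - <<'E'
from ang import *
for i in range(3):
    p=snapshot('wrist');ang(p);s=get_state();show(s['tool_pos'])
print(s['clock'],s['contact_force'],s['opening'],s['qd'])
E
```

```text
clock: 18.7
tool_pos: [0.5112, 0.2512, 0.1372]
eef_rot: [-0.586, 0.81, -0.0, 0.0]
contact_force: [-1.4, -4.1, 3.9]
opening: 0.122
frame top n 2898 rect ((533.19873046875, 188.49075317382812), (78.37176513671875, 8.519609451293945), 19.062808990478516) svd normal -70.87762633928438 uv 375 474 114 253 z 0.14776609357106504
TCP->pivot 0.07112792968060755 -71.05640174414101
frame top n 2886 rect ((533.2881469726562, 188.52365112304688), (78.09737396240234, 8.46279239654541), 19.162975311279297) svd normal -70.87637787305763 uv 375 474 114 253 z 0.14776082492338294
TCP->pivot 0.07114794467676798 -71.05513180110621
frame top n 2907 rect ((533.3607177734375, 188.4777069091797), (77.9506607055664, 8.506091117858887), 19.20534324645996) svd normal -70.85744625802641 uv 376 474 114 253 z 0.14777685385595157
TCP->pivot 0.0711431382995889 -71.06721288535688
18.85 [-1.8334 -4.0682  6.2677] 0.12359228202066733 [ 0.0009 -0.0005 -0.0011 -0.0017  0.0005 -0.0023  0.0005]
```

The face is at −70.87° against a target of −70.74°, which puts the sight line within about 2 mm of the pin's head. It is steady, so I'm handing in.

Run:
```python
from h import *
print(finish_job())
```

```text
the job is handed in; nothing more can be done
None
```

The pin is home in the smaller brown block and released, and the mirror is held at the angle that should show its head to the bench camera. The job was handed in at about 19 s of the 51 s allowed; it reports no verdict.

**Pin:** I took the headed pin from the rack's middle hole and lowered it into the block without noticeable resistance. After release, its head top read about 0.126 m in several views (0.127 m expected when fully home), at about (0.496, -0.154).

**Mirror:** I pinched the post with 25 N and swung the mirror about 38°. Over the last three frames the face read about −70.9° by one fit and the post position and the other fit lay within 0.2° of it. The target, worked out from the pivot, lens and pin positions, was −70.7°. The sight line should therefore pass within a few mm of the middle of the head.

**Checks that disagreed or were not possible:**
- The networks' pivot and lens points scattered by 1–2 cm between views, so I used fits of the base disc, bar and mirror frame instead.
- One wrist view put the pin 2–3 mm off from the others, so I used the ones that agreed.
- My first half-degree trim moved the mirror 1.2°, so I stepped part of the way back.
- I could not see the bench camera's own view, so that the head shows in it is inferred from the geometry.

In the last overview pictures the dowels were still in the rack and nothing else looked moved.

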